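# Seat the grinder jar and hold the pulse dial

## Robot

A 6-joint arm with a two-finger parallel gripper is mounted at the origin on the work surface. World frame = base frame: x ahead of the robot, y to its left, z up, the work surface at z = 0. Lengths are in m, angles in rad, forces in N, time in s.
With the tool pointing down it reaches from about 0.375 to 0.925 m from the base axis. Payload 5.7 kg.
Tool frame: the origin (TCP) lies at the very end of the fingers, on their centre line; the grasp point (between the pads) lies 19 mm behind it; x points along the fingers, y is the direction in which the jaws open and shut, and the axes are right-handed (so a half turn about x gives the same grasp; the last joint's range is limited). The gripper opens to 88 mm and grips with 3 to 60 N. Pads are 20 mm wide; open, the fingers measure 115 mm over their backs; the gripper's body (75 mm by 178 mm) begins 61 mm behind the grasp point.
Start: joints at [0.985, 0.359, 1.51, -0, 1.272, -0.115], TCP at [0.272, 0.535, 0.223] pointing down, gripper open.
Joint ranges: [-2.97, 2.97], [-1.01, 2.36], [0.21, 2.38], [-0.96, 4.11], [0.2, 2.71], [-2.98, 2.98]. Speed limits (rad/s): [2.39, 2.39, 3.14, 3.14, 3.14, 3.14].

## Interface

Orientations are given as a 3x3 rotation matrix whose columns are the frame's x, y, z axes.
In Python, from station import robot gives the robot as it stands. The module is installed in compiled form; this text tells all that it offers.
- The arm moves only by the tool servo_tool, never from a script. Its arguments are lists of equal length, an entry for each row: "delta_pos": the shift along the tool's x, y, z in cm, a list of three; "turn": the turn about the tool's x in degrees; "gripper": the opening, from 0 (shut) to 1 (fully open). A call has 1 to 20 rows; each row shifts and turns the commanded pose from where the row before left it, along the tool's axes as they then stand; what a row does not reach is not made up. A row lasts 1/8 s, in which the tool goes at most 62.5 mm and 10.7 degrees, less where a joint would pass 70% of its speed; a pose out of reach is approached as far as the arm can. A call with a gripper value outside its range is refused whole. The fingers move at their own pace and stop on an object; "grip_force" is the grip in N (left out, the last holds). Time passes only in rows, so rows that do not move let the fingers close. It gives the time, the measured TCP pose, the force and the opening at its end, in the units of the state.
- robot.state(): the state, without advancing time (a new reading comes with each control period).
- robot.grab_frame(name): name is "scene" or "top"; returns a dict with "img" (480x640x3 uint8, red, green, blue), "range_z" (480x640 float32, m along the optical axis (not along the pixel's ray), 0 where there is no reading), "fx", "fy", "cx", "cy" (pixels), "rvec" (rotation vector, rad) and "tvec" (3), from world to camera coordinates, as OpenCV has them. Camera axes: x right, y down, z forward; pixel columns grow to the right and rows downward; lengths in m; the calibration is good to about 2 mm. A picture is of the moment at which its call begins.
- robot.sign_off(): hands the job in, once; it reports no verdict.
The state is a dict: "t": time; "qpos": joint angles; "dq": joint speeds; "joint_torque": joint torques, N m; "eef_pos": TCP position; "tcp_rot": TCP orientation; "contact_force": force on the tool from outside, world axes, zero at the start; "ft_torque": the same for the moment, N m; "grip_width": opening from 0.0 (shut) to 1.0 (fully open).
Only numpy, scipy, OpenCV 4.12 (cv2) and the standard library are available. Lean on these libraries where they do the work, as an engineer would, in place of code of your own. Each camera call takes 0.05 s, during which the arm holds its last target. There are 200 camera calls.

## Task

Test the repaired spice grinder on the bench: set its steel jar with the orange lid upright on the grinder's orange sprung seat and, with the hand still on it, push it straight down until the seat snaps fully down and stays there. Then let go of the jar, turn the grinder's black spring-return dial clockwise (seen from above) past the first two detents to the third, at the red mark, and finish while still holding it there with the fingers, because it springs back if released. Leave the other things on the table where they are.

Things in the scene. Friction and masses are not known exactly. Their poses are not given: they have to be found in the camera images.
- jar_center (a point): Centre (half-way up, on the axis) of the grinder's jar: a closed, upright steel cylinder with an orange lid, 56 mm across and 100 mm tall, straight-sided, 0.2 to 0.42 kg; grasp it by its sides, from above. Its underside is 50 mm below this point. It stands on the table among similar-sized things, on either side of the grinder.
- jar: The same jar; origin at the centre of its underside, z up its axis.
- grinder: White spice grinder, fixed to the table, 120 mm deep (x) by 250 mm wide (y). Origin at the centre of its underside; its -x side is the front. On its +y half, 70 mm from the origin, is the round seat inside a fixed grey collar (inner diameter 68 mm, outer 96 mm, top 58 mm above the table). On its -y half is a control block, 110 x 100 mm, top 95 mm above the table, whose centre, 70 mm from the origin, carries the dial.
- seat_top (a point): Centre of the top face of the orange round sprung seat, 64 mm across; 54 mm above the table when up, 42 mm when fully down. It moves with the seat.
- seat (a joint): How far the seat is pressed down, m: 0 up, 0.012 fully down on its stop. It snaps over: with the jar's weight alone it stays up; it yields at about 9 N of total load (reached in the first 2 mm), snaps past half-way, and then stays down under the jar when the hand lets go.
- dial_grip (a point): Point in the black upright grip bar on top of the dial, on the dial's vertical turning axis, 20 mm above the bar's foot and 10 mm below its top, about 121.5 mm above the table. The bar is 50 mm long (this point's x axis), 14 mm thick (y), 30 mm tall (z up); pinch it across its thickness from above. It stands on a black round disc 56 mm across and 6 mm thick, which turns with it. A red line on its top points to the bar's -x end.
- dial (a joint): Angle of the dial, rad, growing clockwise seen from above: 0 at rest (bar's x axis turned 0.6 rad anticlockwise from the grinder's x axis), detents at 0.4, 0.8 and 1.2 (third, red mark), end stop at 1.32. A spring turns it back to 0 from everywhere ; turning it up to the third takes up to about 0.13 N m, holding it there 0.06 to 0.12 N m; the detents are felt but do not hold. It always starts at rest.
- paper_cup: White paper-coloured drinking cup, open, 72 mm across the rim, 95 mm tall; origin at the centre of its underside. Bystander.
- screw_jar: Small glass jar of screws with a blue cap, 60 mm across, 75 mm tall; origin at the centre of its underside. Bystander.
- spray_can: Blue can with a white band, 52 mm across, 140 mm tall; origin at the centre of its underside. Bystander.
- screwdriver: Yellow-handled screwdriver, 180 mm long, lying on the table along its x axis. Bystander.
- screwdriver2: Red-handled screwdriver, 150 mm long, lying on the table along its x axis. Bystander.
- multimeter: Orange and green multimeter, 130 x 70 x 40 mm, lying flat. Bystander.

How it is judged:
On the way, in this order (a step that is already met when the one before it is completed fails the run):
1. the jar is set upright on the seat by hand, the seat still up (horizontal distance between jar_center and seat_top below 0.01 m and angle between jar_center's own z axis and vertical below 0.2 rad and z of jar_center in the frame of seat_top below 0.065 m and value of joint seat below 0.006 m and contact force between the fingers and jar above 1 N).
2. the jar, with the fingers on it, has pressed the seat fully down (horizontal distance between jar_center and seat_top below 0.01 m and angle between jar_center's own z axis and vertical below 0.12 rad and z of jar_center in the frame of seat_top below 0.054 m and value of joint seat above 0.01 m and contact force between the fingers and jar above 1 N), for 0.1 s.
3. the fingers hold the dial at the third detent, the jar still seated (horizontal distance between jar_center and seat_top below 0.01 m and angle between jar_center's own z axis and vertical below 0.12 rad and z of jar_center in the frame of seat_top below 0.054 m and value of joint seat above 0.01 m and value of joint dial above 1.08 rad and contact force between the fingers and dial above 0.3 N), for 0.5 s.
At the end, for the whole second after the job is handed in: The jar, let go, stands upright (0.12 rad) within 10 mm of the seat centre with the seat down (joint over 0.010 m, full 0.012); the fingers touch the dial (over 0.3 N) and hold it still at the third detent (joint over 1.08 rad; detent 1.2, stop 1.32) (all of step 3 and velocity of joint dial between -0.1 and 0.1 rad/s and contact force between the fingers and jar below 0.1 N and linear speed of jar below 0.03 m/s); the arm keeps its last pose, push and grip.
It fails at once if another thing on the table was pushed more than 30 mm away (distance of any of paper_cup, screw_jar, spray_can, screwdriver, screwdriver2, multimeter from where it was at the start of the episode above 0.03 m).
It also fails if it takes over 61 s, if anything falls off the work surface, if the arm or the gripper's body presses on something with over 40 N, if the wrist force passes 120 N, or if a joint passes its speed limit or range.

## Working session

There is one attempt and no reset: what is moved stays moved. The work goes in short steps, Python scripts to look and compute and a tool call to move; the robot and the scene stay as the last step left them, time stands still between calls to the robot, and variables do not carry over. Pictures are saved under pics/ and viewed, about 8 in all and at most 12, crops included, and the job is handed in when it is done.

Besides the shell and the picture viewer there is one more tool, called after "Call:" as name(argument=value, ...), one argument or row to a line, values as JSON. servo_tool: Moves the arm, as the interface text tells. Its arguments: {"type":"object","properties":{"delta_pos":{"type":"array"},"turn":{"type":"array"},"gripper":{"type":"array"},"grip_force":{"type":"number"}},"required":["delta_pos","turn","gripper"]}

```bash
mkdir -p pics
cat > h.py <<'E'
import numpy as np, cv2
from station import robot
def grab(n):
    f=robot.grab_frame(n); f['R']=cv2.Rodrigues(np.array(f['rvec'],float))[0]; f['t']=np.array(f['tvec'],float).ravel(); return f
def pts(f):
    v,u=np.mgrid[:480,:640]; z=f['range_z']
    c=np.stack([(u-f['cx'])/f['fx']*z,(v-f['cy'])/f['fy']*z,z],-1)
    return (c-f['t'])@f['R']
def ray(f,u,v,h):
    d=f['R'].T@np.array([(u-f['cx'])/f['fx'],(v-f['cy'])/f['fy'],1]); o=-f['R'].T@f['t']
    return o+d*(h-o[2])/d[2]
def save(f,n): cv2.imwrite('pics/'+n,cv2.cvtColor(f['img'],cv2.COLOR_RGB2BGR))
E
python3 - <<'E'
from h import *
s=robot.state();print({k:np.round(v,3).tolist() for k,v in s.items()})
for n in('scene','top'):
    f=grab(n);save(f,n+'1.png');print(n,f['fx'],-f['R'].T@f['t'],f['R'][2])
E
```

```text
{'t': 0.0, 'qpos': [0.985, 0.359, 1.511, -0.0, 1.272, -0.115], 'dq': [-0.001, 0.001, -0.0, -0.001, -0.003, 0.0], 'joint_torque': [-0.001, -51.538, -27.072, 0.067, 0.035, -0.0], 'eef_pos': [0.272, 0.534, 0.222], 'tcp_rot': [[-0.001, 0.454, 0.891], [-0.002, 0.891, -0.454], [-1.0, -0.002, -0.0]], 'contact_force': [0.265, -0.032, 0.418], 'ft_torque': [0.029, -0.025, -0.036], 'grip_width': 1.0}
scene 503.918870942833 [1.07619297 0.69270007 0.99412271] [-0.42363752 -0.5255866  -0.73776011]
top 437.0170588329647 [0.42943439 0.04068223 1.04309681] [ 0.14975058  0.0222523  -0.98847337]
```

View pics/scene1.png

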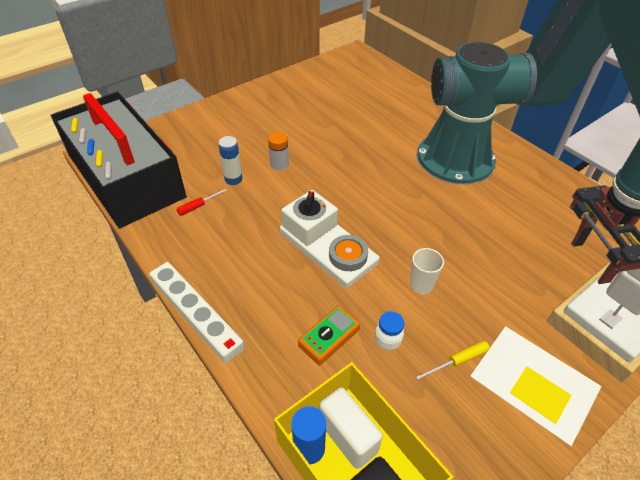

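View pics/top1.png

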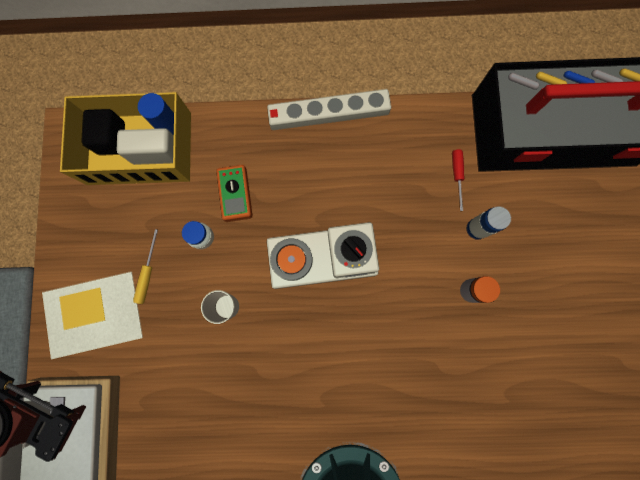

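Top view: the jar's orange lid is at (485,289), the seat at (291,259) and the dial at (354,248). In the scene view they are at (278,148), (348,250) and (310,205). Next I measure these from both views.

Run:
```python
from h import *
def tri(fs,uv):
    A=[];b=[]
    for f,(u,v) in zip(fs,uv):
        d=f['R'].T@np.array([(u-f['cx'])/f['fx'],(v-f['cy'])/f['fy'],1]);d/=np.linalg.norm(d);o=-f['R'].T@f['t']
        P=np.eye(3)-np.outer(d,d);A.append(P);b.append(P@o)
    x=np.linalg.lstsq(np.vstack(A),np.hstack(b),rcond=None)[0];return x
F={n:grab(n) for n in('scene','top')}
for n,f in F.items():
    hsv=cv2.cvtColor(f['img'],cv2.COLOR_RGB2HSV);P=pts(f);f['P']=P;f['hsv']=hsv
    m=cv2.inRange(hsv,(5,190,150),(16,255,255))
    k,l,st,c=cv2.connectedComponentsWithStats(m)
    for i in range(1,k):
        if st[i,4]>150:
            p=P[l==i];top=np.percentile(p[:,2],80);q=p[abs(p[:,2]-top)<.006]
            print(n,'orange',st[i].tolist(),c[i].round(1),'med',np.median(p,0).round(4),'topmean',q.mean(0).round(4),((q.min(0)+q.max(0))/2).round(4),np.ptp(q,axis=0).round(3))
    z=P[...,2]; reg=(abs(P[...,0]-.53)<.25)&(abs(P[...,1]-.0)<.3)&(f['range_z']>0)
    # grinder white block top & base
    w=(hsv[...,1]<50)&(hsv[...,2]>150)
    for a,b in((.085,.105),(.02,.05)):
        k,l,st,c=cv2.connectedComponentsWithStats((reg&w&(z>a)&(z<b)).astype(np.uint8))
        for i in range(1,k):
            if st[i,4]>150:
                q=P[l==i].astype(np.float32);r=cv2.minAreaRect(q[:,:2]);print(n,'white',a,st[i].tolist(),np.round(r[0],4),np.round(r[1],4),round(r[2],2),'z',np.median(q[:,2]).round(4))
    # dial bar
    m=reg&(z>.108)&(z<.14)&(hsv[...,2]<90)
    k,l,st,c=cv2.connectedComponentsWithStats(m.astype(np.uint8))
    for i in range(1,k):
        if st[i,4]>20:
            q=P[l==i].astype(np.float32);r=cv2.minAreaRect(q[:,:2]);print(n,'bar',st[i].tolist(),np.round(r[0],4),np.round(r[1],4),round(r[2],2),'z',q[:,2].min(),q[:,2].max())
    # collar grey
    m=reg&(z>.05)&(z<.066)&(hsv[...,1]<60)&(hsv[...,2]<190)
    q=P[m].astype(np.float32)
    if len(q)>30: print(n,'collar',len(q),np.round(cv2.minEnclosingCircle(q[:,:2]),4) if 0 else cv2.minEnclosingCircle(q[:,:2]),np.median(q[:,2]))
    # tall things
    m=reg|((abs(P[...,0]-.5)<.25)&(abs(P[...,1])<.5)); m&=(z>.02)&(z<.2)
    k,l,st,c=cv2.connectedComponentsWithStats(m.astype(np.uint8))
    for i in range(1,k):
        if st[i,4]>100:
            q=P[l==i];print(n,'thing',st[i].tolist(),q.min(0).round(3),q.max(0).round(3))
```

```text
scene orange [268, 131, 20, 19, 283] [277.7 139.8] med [ 0.4567 -0.292   0.0993] topmean [ 0.4542 -0.299   0.1004] [ 0.4522 -0.3005  0.1004] [0.056 0.061 0.009]
scene orange [336, 240, 26, 20, 367] [348.2 249.8] med [0.5339 0.1171 0.0542] topmean [0.5338 0.1167 0.0541] [0.5335 0.117  0.0543] [0.063 0.062 0.01 ]
scene orange [298, 305, 62, 61, 681] [330.4 339.5] med [0.7144 0.2831 0.03  ] topmean [0.712  0.2633 0.0324] [0.7025 0.2554 0.0331] [0.136 0.083 0.011]Traceback (most recent call last):
  File "<stdin>", line 24, in <module>
cv2.error: OpenCV(4.12.0) /io/opencv/modules/imgproc/src/convhull.cpp:143: error: (-215:Assertion failed) total >= 0 && (depth == CV_32F || depth == CV_32S) in function 'convexHull'
```

```bash
cat > m.py <<'E'
from h import *
for n in('scene','top'):
    f=grab(n);hsv=cv2.cvtColor(f['img'],cv2.COLOR_RGB2HSV);P=pts(f);z=P[...,2]
    reg=(abs(P[...,0]-.53)<.25)&(abs(P[...,1]-.0)<.45)
    def comps(m,nm,lo):
        k,l,st,c=cv2.connectedComponentsWithStats(m.astype(np.uint8))
        for i in range(1,k):
            if st[i,4]>lo:
                q=P[l==i].astype(np.float32);r=cv2.minAreaRect(np.ascontiguousarray(q[:,:2]))
                print(n,nm,st[i].tolist(),np.round(r[0],4),np.round(r[1],4),round(r[2],1),'z',q[:,2].min().round(4),np.median(q[:,2]).round(4),q[:,2].max().round(4),'box',q.min(0)[:2].round(3),q.max(0)[:2].round(3))
    comps(reg&(cv2.inRange(hsv,(3,170,130),(16,255,255))>0)&(z>.035),'orange',100)
    w=(hsv[...,1]<60)&(hsv[...,2]>140)
    comps(reg&w&(z>.09)&(z<.1),'blocktop',150)
    comps(reg&w&(z>.015)&(z<.05),'base',150)
    comps(reg&(z>.112)&(z<.14)&(hsv[...,2]<110),'bar',20)
    comps(reg&(z>.054)&(z<.063)&(hsv[...,1]<70)&(hsv[...,2]<200),'collar',100)
    comps(reg&(z>.02)&(z<.2),'thing',100)
E
python3 m.py
```

```text
scene orange [268, 132, 20, 18, 292] [ 0.4528 -0.3011] [0.0581 0.0542] 74.0 z 0.0745 0.0994 0.1068 box [ 0.425 -0.331] [ 0.481 -0.272]
scene orange [336, 240, 26, 20, 375] [0.5322 0.1159] [0.0634 0.0614] 48.0 z 0.0495 0.0543 0.0618 box [0.5   0.087] [0.565 0.153]
scene blocktop [281, 191, 57, 40, 806] [ 0.5494 -0.0202] [0.1099 0.1029] 4.7 z 0.09 0.0953 0.0999 box [ 0.491 -0.075] [0.606 0.033]
scene blocktop [413, 248, 31, 26, 161] [0.4316 0.2754] [0.0706 0.0702] 74.4 z 0.09 0.0939 0.0988 box [0.395 0.24 ] [0.467 0.311]
scene base [280, 222, 99, 64, 1674] [0.5429 0.0495] [0.1201 0.2485] 5.9 z 0.0151 0.0296 0.0499 box [ 0.471 -0.069] [0.612 0.177]
scene base [411, 273, 26, 19, 196] [0.4495 0.2882] [0.0224 0.059 ] 36.7 z 0.0151 0.0332 0.0498 box [0.424 0.258] [0.464 0.307]
scene base [329, 310, 24, 21, 262] [0.6668 0.2502] [0.0358 0.0444] 9.7 z 0.0297 0.0356 0.0429 box [0.648 0.227] [0.686 0.274]
scene base [375, 325, 29, 23, 289] [0.61   0.3469] [0.0331 0.0596] 42.6 z 0.015 0.0363 0.0499 box [0.579 0.315] [0.63  0.367]
scene bar [157, 140, 15, 17, 42] [ 0.7459 -0.4064] [0.0024 0.0871] 
[... 3491 characters left out ...]
 7.0 z 0.0203 0.035 0.0473 box [0.631 0.214] [0.765 0.297]
top thing [468, 207, 43, 32, 927] [ 0.5946 -0.3207] [0.0497 0.0511] 61.8 z 0.0202 0.1302 0.1452 box [ 0.568 -0.348] [ 0.619 -0.296]
top thing [182, 221, 31, 28, 651] [0.5945 0.3352] [0.0566 0.0554] 2.5 z 0.0212 0.0741 0.0817 box [0.566 0.307] [0.623 0.363]
top thing [267, 223, 112, 66, 5606] [0.5379 0.0504] [0.1203 0.2477] 5.7 z 0.0201 0.0576 0.1376 box [ 0.467 -0.078] [0.602 0.177]
top thing [462, 277, 38, 26, 823] [ 0.4494 -0.2985] [0.0543 0.0543] 86.8 z 0.0202 0.0994 0.1057 box [ 0.422 -0.326] [ 0.477 -0.271]
top thing [201, 291, 37, 33, 614] [0.4279 0.2768] [0.0705 0.0683] 88.9 z 0.02 0.0719 0.0997 box [0.394 0.242] [0.462 0.312]
```

Call:
servo_tool(
  delta_pos=[
    [0,0,0],
    [0,0,0],
    [0,0,0],
    [0,-4.9,3],
    [0,-4.9,3],
    [0,-4.9,3],
    [0,-4.9,3],
    [0,-4.9,3],
    [0,-4.9,3],
    [0,-4.9,0],
    [0,-4.9,0],
    [0,-4.9,0],
    [0,-4.9,0],
    [0,-4.9,0],
    [0,-4.9,0],
    [0,-4.9,0],
    [0,-4.9,0],
    [0,-4.9,0],
    [0,-4.9,0],
    [0,-0.2,0],
  ],
  turn=[-9,-9,-9,0,0,0,0,0,0,0,0,0,0,0,0,0,0,0,0,0],
  gripper=[1,1,1,1,1,1,1,1,1,1,1,1,1,1,1,1,1,1,1,1],
  grip_force=45,
)

```text
t: 2.8
eef_pos: [0.4527, -0.2545, 0.2227]
tcp_rot: [[0.001, 0.003, 1.0], [-0.001, 1.0, -0.003], [-1.0, -0.001, 0.001]]
contact_force: [0.0, 0.4, -0.7]
grip_width: 0.997
```

Call:
servo_tool(
  delta_pos=[
    [0,-2.3,0],
    [0,-2.2,0],
    [0,0,0],
    [0,0,0],
  ],
  turn=[0,0,0,0],
  gripper=[1,1,1,1],
)

```text
t: 3.3
eef_pos: [0.4524, -0.2957, 0.2225]
tcp_rot: [[-0.0, -0.0, 1.0], [0.001, 1.0, 0.0], [-1.0, 0.001, -0.0]]
contact_force: [-0.2, -0.0, -1.0]
grip_width: 1.002
```

Run:
```python
from h import *
a=grab('scene');b=grab('top');print(robot.state()['eef_pos'])
c=cv2.resize(a['img'][60:220,180:390],None,fx=3,fy=3);d=cv2.resize(b['img'][200:360,400:560],None,fx=3,fy=3)
o=np.hstack([c[:480,:400],d[:480,:400]]);cv2.imwrite('pics/p3.png',o[...,::-1])
```

```text
[ 0.45240657 -0.29541529  0.22262942]
```

View pics/p3.png

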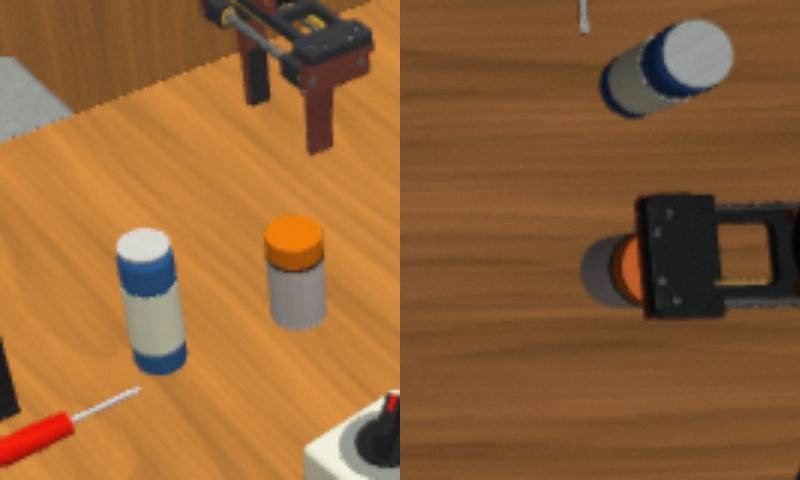

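The fingers are roughly over the jar (its lid is at about (293,240) in the left crop), and the spray can is clear of them. Going down.

Call:
servo_tool(
  delta_pos=[
    [0,-0.4,0],
    [4,0,0],
    [4,0,0],
    [4,0,0],
    [2.8,0,0],
    [1,0,0],
    [0,0,0],
    [0,0,0],
  ],
  turn=[0,0,0,0,0,0,0,0],
  gripper=[1,1,1,1,1,1,1,1],
)

```text
t: 4.4
eef_pos: [0.4534, -0.3009, 0.0659]
tcp_rot: [[0.002, -0.001, 1.0], [-0.002, 1.0, 0.001], [-1.0, -0.002, 0.002]]
contact_force: [0.1, 0.5, 0.0]
grip_width: 1.001
```

Run:
```python
from h import *
a=grab('scene');print(robot.state()['eef_pos'])
P=pts(a);h=cv2.cvtColor(a['img'],cv2.COLOR_RGB2HSV);m=(cv2.inRange(h,(3,170,130),(16,255,255))>0)&(abs(P[...,1]+.3)<.05)
print(P[m].min(0),P[m].max(0))
cv2.imwrite('pics/p4.png',cv2.resize(a['img'][80:220,200:360],None,fx=4,fy=4)[...,::-1])
```

```text
[ 0.45337196 -0.30093826  0.06593533]
[-0.2474802  -0.34999063 -0.00786361] [ 0.95005555 -0.25001675  0.213484  ]
```

View pics/p4.png

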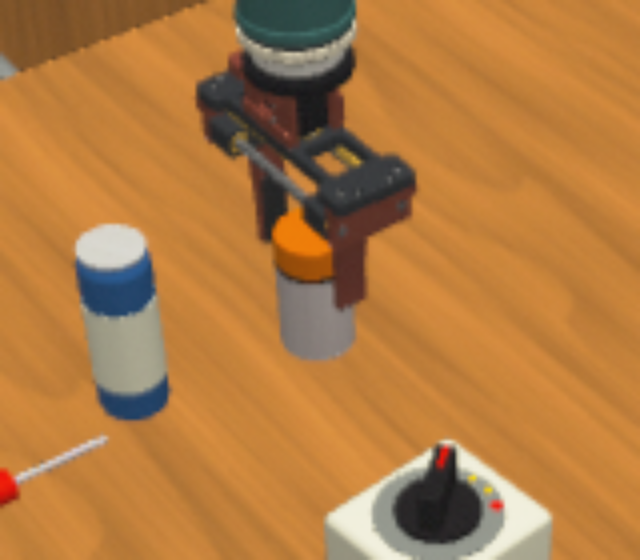

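The fingers straddle the jar: the near finger is at (350,270), with the lid between the two. Closing the grip.

Call:
servo_tool(
  delta_pos=[
    [0,0,0],
    [0,0,0],
    [0,0,0],
    [0,0,0],
    [0,0,0],
    [0,0,0],
    [0,0,0],
    [0,0,0],
  ],
  turn=[0,0,0,0,0,0,0,0],
  gripper=[0,0,0,0,0,0,0,0],
  grip_force=45,
)

```text
t: 5.45
eef_pos: [0.4526, -0.3003, 0.0648]
tcp_rot: [[0.0, -0.0, 1.0], [-0.0, 1.0, 0.0], [-1.0, -0.0, 0.0]]
contact_force: [-0.3, -0.2, 2.4]
grip_width: 0.632
```

Call:
servo_tool(
  delta_pos=[
    [-1,0,0],
    [-3,0,0],
    [-4,0,0],
    [-4,0,0],
    [-4,0,0],
    [-0.5,0,0],
    [0,0,0],
    [0,0,0],
  ],
  turn=[0,0,0,0,0,0,0,0],
  gripper=[0,0,0,0,0,0,0,0],
)

```text
t: 6.45
eef_pos: [0.4514, -0.2993, 0.2277]
tcp_rot: [[-0.003, -0.0, 1.0], [0.002, 1.0, 0.0], [-1.0, 0.002, -0.003]]
contact_force: [-0.1, 0.0, -2.8]
grip_width: 0.627
```

Call:
servo_tool(
  delta_pos=[
    [0,2,0.4],
    [0,3.7,0.7],
    [0,3.7,0.7],
    [0,3.7,0.7],
    [0,3.7,0.7],
    [0,3.7,0.7],
    [0,3.7,0.7],
    [0,3.7,0.7],
    [0,3.7,0.7],
    [0,3.7,0.7],
    [0,3.7,0.7],
    [0,2.3,0.6],
    [0,0,0],
    [0,0,0],
    [0,0,0],
    [0,0,0],
  ],
  turn=[0,0,0,0,0,0,0,0,0,0,0,0,0,0,0,0],
  gripper=[0,0,0,0,0,0,0,0,0,0,0,0,0,0,0,0],
)

```text
t: 8.45
eef_pos: [0.5322, 0.1121, 0.2296]
tcp_rot: [[-0.0, 0.001, 1.0], [-0.0, 1.0, -0.001], [-1.0, -0.0, -0.0]]
contact_force: [-0.4, -0.7, -2.3]
grip_width: 0.635
```

```bash
cat > j.py <<'E'
from h import *
import sys
print(robot.state()['eef_pos'])
for n in('scene','top'):
    a=grab(n);P=pts(a);h=cv2.cvtColor(a['img'],cv2.COLOR_RGB2HSV)
    reg=(abs(P[...,0]-.535)<.06)&(abs(P[...,1]-.118)<.06)
    m=reg&(cv2.inRange(h,(3,170,100),(16,255,255))>0)&(P[...,2]>.065)
    g=reg&(h[...,1]<70)&(h[...,2]>60)&(P[...,2]>.065)
    for nm,k in(('orange',m),('steel',g)):
        q=P[k]
        if len(q)>10: print(n,nm,len(q),q.min(0).round(4),q.max(0).round(4),((q.min(0)+q.max(0))/2).round(4))
    c=grab(n) if 0 else a; v=a['img']
    cr=v[150:310,270:430] if n=='scene' else v[180:340,220:380]
    o=cv2.resize(cr,None,fx=2.5,fy=2.5,interpolation=cv2.INTER_CUBIC)
    out=o if n=='scene' else np.hstack([out,o])
cv2.imwrite('pics/'+sys.argv[1],out[...,::-1])
E
python3 j.py p5.png
```

```text
[0.53218095 0.1120834  0.22962362]
scene orange 366 [0.5196 0.0702 0.2403] [0.5661 0.1605 0.4014] [0.5429 0.1154 0.3209]
scene steel 1498 [0.4755 0.058  0.1643] [0.5849 0.178  0.6616] [0.5302 0.118  0.413 ]
top orange 50 [0.4938 0.0965 0.2614] [0.5077 0.1252 0.4058] [0.5008 0.1109 0.3336]
top steel 189 [0.4752 0.0649 0.1901] [0.5535 0.1762 0.6783] [0.5143 0.1205 0.4342]
```

View pics/p5.png

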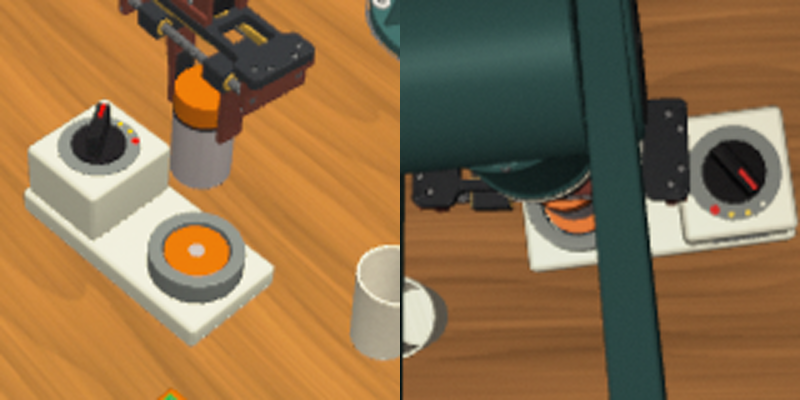

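The jar is held upright, with the near finger at (230,110), and the seat is below it at (196,250). Next I fit the jar's axis in the scene view, so it is compared with the seat as seen by the same camera.

```bash
cat > c.py <<'E'
from h import *
from scipy.optimize import least_squares
import sys
z0,z1=map(float,sys.argv[1:3])
print(robot.state()['eef_pos'])
a=grab('scene');P=pts(a);h=cv2.cvtColor(a['img'],cv2.COLOR_RGB2HSV)
m=(abs(P[...,0]-.535)<.045)&(abs(P[...,1]-.118)<.05)&(P[...,2]>z0)&(P[...,2]<z1)&(h[...,1]<70)&(h[...,2]>90)
m=cv2.erode(m.astype(np.uint8),np.ones((3,3)))>0
q=P[m];zz=q[:,2]-(z0+z1)/2
r=least_squares(lambda p:np.hypot(q[:,0]-p[0]-p[2]*zz,q[:,1]-p[1]-p[3]*zz)-.028,[.535,.118,0,0],loss='soft_l1',f_scale=.002)
print(len(q),r.x.round(4),np.abs(r.fun).mean())
v,u=np.nonzero(m);print(u.min(),u.max(),v.min(),v.max())
# seat (orange) centre by ray at its height
s=(cv2.inRange(h,(3,170,130),(16,255,255))>0)&(abs(P[...,0]-.535)<.06)&(abs(P[...,1]-.118)<.06)&(P[...,2]<.065)
if s.sum()>100:
    c,_=cv2.findContours(s.astype(np.uint8),0,2)[0],0
    e=cv2.fitEllipse(max(c,key=len));print('seat',ray(a,*e[0],np.median(P[s][:,2])),np.median(P[s][:,2]))
E
python3 c.py .165 .22
```

```text
[0.53229855 0.11227143 0.22971656]
287 [0.5315 0.1102 0.0089 0.0082] 0.0009452051354655989
339 361 206 223
seat [0.6680171  0.24407303 0.05335337] 0.05335336735404212
```

Call:
servo_tool(
  delta_pos=[
    [0,0.6,0.1],
    [2,0,0],
    [3,0,0],
    [3,0,0],
    [1.5,0,0],
    [0,0,0],
    [0,0,0],
    [0,0,0],
  ],
  turn=[0,0,0,0,0,0,0,0],
  gripper=[0,0,0,0,0,0,0,0],
)

```text
t: 9.6
eef_pos: [0.5343, 0.1189, 0.1358]
tcp_rot: [[0.002, -0.0, 1.0], [0.0, 1.0, 0.0], [-1.0, 0.0, 0.002]]
contact_force: [0.8, 0.5, -3.3]
grip_width: 0.628
```

```bash
python3 c.py .075 .13; python3 j.py p6.png|head -1
```

```text
[0.53428569 0.11892603 0.13581712]
232 [0.5332 0.1166 0.0073 0.0133] 0.0009686011303720024
339 359 235 251
seat [0.5431777  0.20109511 0.05167811] 0.051678113634144915
[0.53413857 0.11890053 0.13568565]
```

View pics/p6.png

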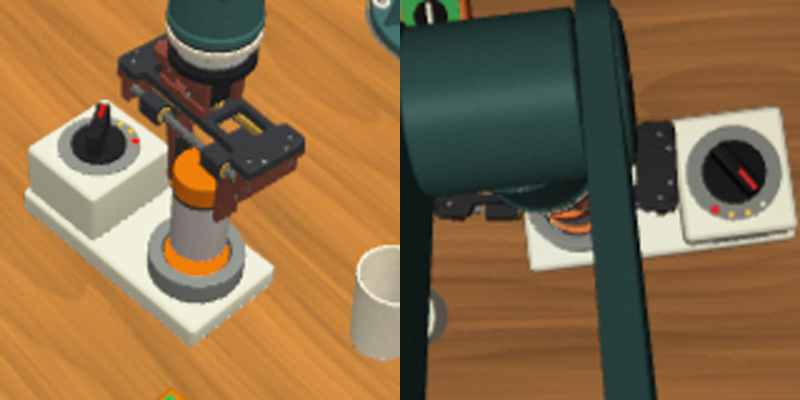

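The jar is above the seat and inside the collar, at (200,260). Its fitted axis is within 1 mm of the seat centre. Lowering it onto the seat.

Call:
servo_tool(
  delta_pos=[
    [0.5,0,0],
    [0.5,0,0],
    [0.4,0,0],
    [0.2,0,0],
    [0.1,0,0],
    [0,0,0],
    [0,0,0],
    [0,0,0],
  ],
  turn=[0,0,0,0,0,0,0,0],
  gripper=[0,0,0,0,0,0,0,0],
)

```text
t: 10.75
eef_pos: [0.5335, 0.1188, 0.1178]
tcp_rot: [[0.0, -0.0, 1.0], [-0.0, 1.0, 0.0], [-1.0, -0.0, 0.0]]
contact_force: [-1.0, 0.9, -2.4]
grip_width: 0.638
```

Call:
servo_tool(
  delta_pos=[
    [0.2,0,0],
    [0.2,0,0],
    [0.2,0,0],
    [0.2,0,0],
    [0.2,0,0],
    [0.2,0,0],
    [0,0,0],
    [0,0,0],
  ],
  turn=[0,0,0,0,0,0,0,0],
  gripper=[0,0,0,0,0,0,0,0],
)

```text
t: 11.75
eef_pos: [0.5335, 0.1188, 0.1066]
tcp_rot: [[0.0, -0.0, 1.0], [-0.0, 1.0, 0.0], [-1.0, -0.0, 0.0]]
contact_force: [-2.7, -0.0, 8.5]
grip_width: 0.632
```

Call:
servo_tool(
  delta_pos=[
    [0.1,0,0],
    [0.1,0,0],
    [0.1,0,0],
    [0,0,0],
    [0,0,0],
    [0,0,0],
  ],
  turn=[0,0,0,0,0,0],
  gripper=[0,0,0,0,0,0],
)

```text
t: 12.5
eef_pos: [0.534, 0.1188, 0.1062]
tcp_rot: [[0.002, -0.001, 1.0], [-0.0, 1.0, 0.001], [-1.0, -0.0, 0.002]]
contact_force: [-8.8, -1.7, 30.9]
grip_width: 0.632
```

On the stop: 31 N with no further travel. I relax the push, open, and rise slowly.

Call:
servo_tool(
  delta_pos=[
    [-0.15,0,0],
    [-0.1,0,0],
    [0,0,0],
    [0,0,0],
    [0,0,0],
    [0,0,0],
    [0,0,0],
    [0,0,0],
    [0,0,0],
    [-2,0,0],
    [-3,0,0],
    [-3,0,0],
    [-2.5,0,0],
    [0,0,0],
    [0,0,0],
  ],
  turn=[0,0,0,0,0,0,0,0,0,0,0,0,0,0,0],
  gripper=[0,0,0,1,1,1,1,1,1,1,1,1,1,1,1],
)

```text
t: 14.38
eef_pos: [0.5327, 0.1188, 0.2092]
tcp_rot: [[-0.001, -0.0, 1.0], [-0.0, 1.0, 0.0], [-1.0, -0.0, -0.001]]
contact_force: [-0.2, -0.1, -0.5]
grip_width: 1.001
```

```bash
python3 c.py .065 .11; python3 j.py p7.png
```

```text
[0.53268498 0.11876363 0.20920611]
185 [ 0.5324  0.1165  0.017  -0.0093] 0.0009578644736479264
339 359 240 254
seat [ 2.47459023e+00  1.36563093e+00 -2.82828840e-04] -0.0002828288400342668
[0.53240134 0.1187055  0.20882448]
scene orange 483 [0.5046 0.06   0.1143] [0.5619 0.146  0.2698] [0.5332 0.103  0.1921]
scene steel 1145 [0.4794 0.0581 0.065 ] [0.5854 0.1779 0.6571] [0.5324 0.118  0.3611]
top orange 101 [0.4941 0.1074 0.1212] [0.5178 0.1406 0.3892] [0.506  0.124  0.2552]
top steel 157 [0.4755 0.0581 0.092 ] [0.5308 0.1778 0.659 ] [0.5032 0.1179 0.3755]
```

View pics/p7.png

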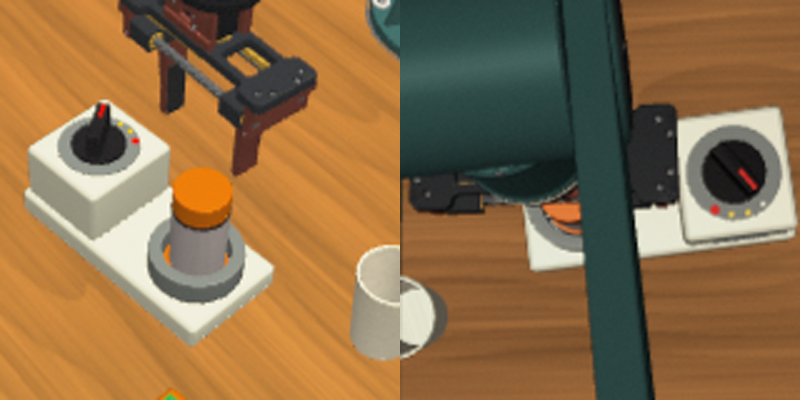

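The jar stands upright and deep in the collar, at (202,230), and the gripper is clear of it. Moving over to the dial.

Call:
servo_tool(
  delta_pos=[
    [0,-3,0.4],
    [0,-4,0.4],
    [0,-4,0.4],
    [0,-3,0.3],
    [0,0,0],
    [0,0,0],
    [0,0,0],
    [0,0,0],
    [0,0,0],
    [0,0,0],
    [0,0,0],
  ],
  turn=[0,0,0,0,-8,-8,-8,-8,-8,0,0],
  gripper=[1,1,1,1,0.7,0.7,0.7,0.7,0.7,0.7,0.7],
)

```text
t: 15.9
eef_pos: [0.5481, -0.0211, 0.2096]
tcp_rot: [[-0.001, -0.641, 0.767], [0.0, 0.767, 0.641], [-1.0, 0.001, -0.001]]
contact_force: [-0.5, -0.5, -0.2]
grip_width: 0.703
```

Call:
servo_tool(
  delta_pos=[
    [3,0,0],
    [3,0,0],
    [3,0,0],
    [1.3,0,0],
    [0,0,0],
    [0,0,0],
  ],
  turn=[0,0,0,0,0,0],
  gripper=[0.7,0.7,0.7,0.7,0.7,0.7],
)

```text
t: 16.65
eef_pos: [0.5493, -0.0213, 0.1081]
tcp_rot: [[0.002, -0.643, 0.766], [-0.0, 0.766, 0.643], [-1.0, -0.001, 0.001]]
contact_force: [-0.4, 0.9, -0.5]
grip_width: 0.7
```

```bash
python3 j.py p8.png|head -1
```

```text
[ 0.54925668 -0.02132181  0.10811435]
```

View pics/p8.png

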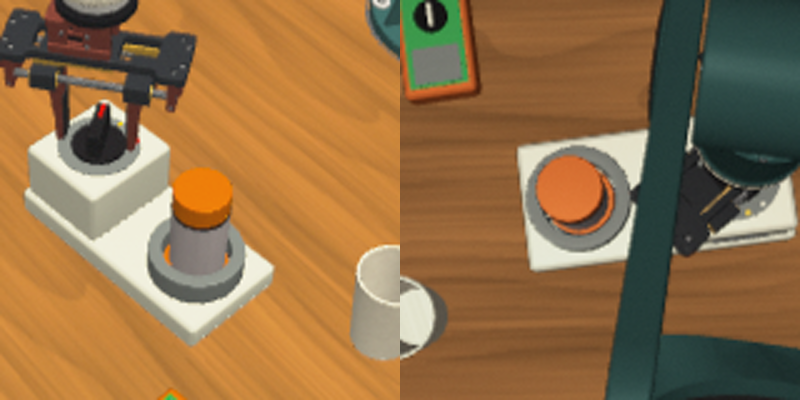

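The fingers straddle the bar, one at (62,110) and the other at (132,120), with the bar at (100,120). The jar is well seated in the top view. Closing on the bar.

Call:
servo_tool(
  delta_pos=[
    [0,0,0],
    [0,0,0],
    [0,0,0],
    [0,0,0],
    [0,0,0],
    [0,0,0],
    [0,0,0],
    [0,0,0],
  ],
  turn=[0,0,0,0,0,0,0,0],
  gripper=[0,0,0,0,0,0,0,0],
  grip_force=40,
)

```text
t: 17.75
eef_pos: [0.5481, -0.0209, 0.1071]
tcp_rot: [[-0.001, -0.643, 0.766], [0.0, 0.766, 0.643], [-1.0, 0.001, -0.0]]
contact_force: [-1.5, 2.2, 1.7]
grip_width: 0.153
```

Call:
servo_tool(
  delta_pos=[
    [0,0,0],
    [0,0,0],
    [0,0,0],
    [0,0,0],
    [0,0,0],
    [0,0,0],
    [0,0,0],
  ],
  turn=[5,5,5,5,5,5,0],
  gripper=[0,0,0,0,0,0,0],
)

```text
t: 18.62
eef_pos: [0.5483, -0.0213, 0.1071]
tcp_rot: [[-0.0, -0.175, 0.985], [-0.0, 0.985, 0.175], [-1.0, -0.0, -0.0]]
contact_force: [-1.2, 0.1, 0.8]
grip_width: 0.155
```

Call:
servo_tool(
  delta_pos=[
    [0,0,0],
    [0,0,0],
    [0,0,0],
    [0,0,0],
    [0,0,0],
    [0,0,0],
    [0,0,0],
    [0,0,0],
    [0,0,0],
    [0,0,0],
    [0,0,0],
    [0,0,0],
  ],
  turn=[5,5,5,5,5,5,5,5,0,0,0,0],
  gripper=[0,0,0,0,0,0,0,0,0,0,0,0],
)

```text
t: 20.12
eef_pos: [0.5482, -0.0218, 0.1071]
tcp_rot: [[-0.0, 0.498, 0.867], [-0.001, 0.867, -0.498], [-1.0, -0.001, 0.0]]
contact_force: [-2.7, -4.5, 0.6]
grip_width: 0.155
```

```bash
python3 c.py .065 .11
python3 - <<'E'
from h import *
s=robot.state();print(s['ft_torque'],s['contact_force'])
for n in('scene','top'):
    a=grab(n);P=pts(a);h=cv2.cvtColor(a['img'],cv2.COLOR_RGB2HSV)
    m=(abs(P[...,0]-.535)<.06)&(abs(P[...,1]-.118)<.06)&(cv2.inRange(h,(3,170,130),(16,255,255))>0)&(P[...,2]>.13)
    print(n,m.sum(),np.median(P[m],0))
cr=cv2.resize(grab('scene')['img'][150:300,260:410],None,fx=4,fy=4,interpolation=cv2.INTER_CUBIC);cv2.imwrite('pics/p9.png',cr[...,::-1])
E
```

```text
[ 0.54824446 -0.02184978  0.10710978]
169 [0.5323 0.1165 0.0222 0.0046] 0.001064668845170542
339 359 241 254
seat [1.65796939e+00 8.38625311e-01 1.52236482e-04] 0.00015223648249974796
[-0.9272381   0.42303879  0.08724575] [-1.2811368  -5.82135544  0.55232894]
scene 410 [0.53559666 0.12122446 0.14166986]
top 532 [0.53005917 0.11906389 0.14253801]
```

View pics/p9.png

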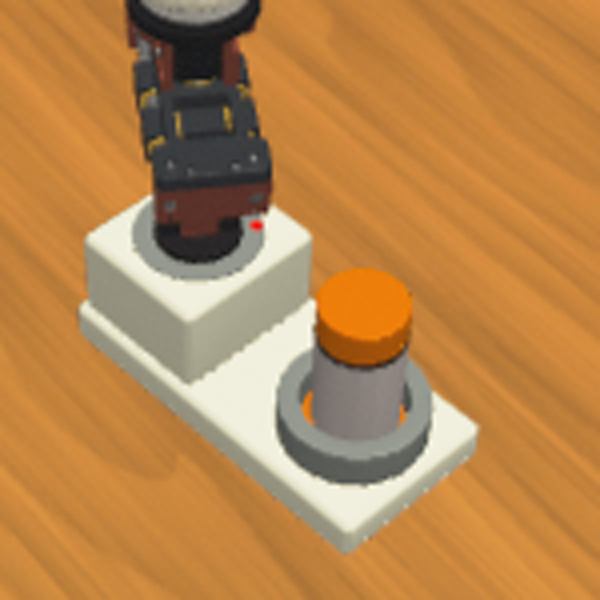

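The jar top is at z = 0.142, so the seat is fully down, and the jar is upright. The fingers hold the bar at (200,225) near the red mark. I add 2° for margin and then check the visible ends of the bar.

Call:
servo_tool(
  delta_pos=[
    [0,0,0],
    [0,0,0],
    [0,0,0],
    [0,0,0],
    [0,0,0],
    [0,0,0],
    [0,0,0],
  ],
  turn=[2,0,0,0,0,0,0],
  gripper=[0,0,0,0,0,0,0],
)

```text
t: 21.2
eef_pos: [0.5483, -0.0219, 0.1072]
tcp_rot: [[-0.0, 0.528, 0.849], [-0.001, 0.849, -0.528], [-1.0, -0.001, 0.0]]
contact_force: [-3.0, -5.1, 1.3]
grip_width: 0.152
```

Run:
```python
from h import *
s=robot.state();print(s['eef_pos'],s['tcp_rot'],s['contact_force'],s['grip_width'],s['dq'])
for n in('scene','top'):
    a=grab(n);P=pts(a)
    cr=a['img'][165:230,280:345] if n=='scene' else a['img'][215:280,320:385]
    d=P[(165 if n=='scene' else 215):(230 if n=='scene' else 280),(280 if n=='scene' else 320):(345 if n=='scene' else 385)]
    red=(cr[...,0]>150)&(cr[...,1]<60);print(n,d[red].round(3).tolist()[:12])
    o=cv2.resize(cr,(400,400),interpolation=cv2.INTER_CUBIC);out=o if n=='scene' else np.hstack([out,o])
cv2.imwrite('pics/p10.png',out[...,::-1])
```

```text
[ 0.54825488 -0.02186882  0.10715596] [[-3.45190021e-04  5.28157506e-01  8.49146353e-01]
 [-1.24071486e-03  8.49145524e-01 -5.28157495e-01]
 [-9.99999171e-01 -1.23586319e-03  3.62176304e-04]] [-3.00126728 -5.12422708  1.33370936] 0.15225802588431916 [ 3.20134256e-05 -1.10322250e-03 -6.22134531e-04  9.06489075e-04
 -8.81260649e-04 -1.37404365e-04]
scene [[0.516, -0.006, 0.096], [0.515, -0.004, 0.097]]
top [[0.527, -0.009, 0.134], [0.526, -0.009, 0.132], [0.514, -0.002, 0.097], [0.514, -0.004, 0.098], [0.512, -0.002, 0.1], [0.512, -0.004, 0.098]]
```

View pics/p10.png

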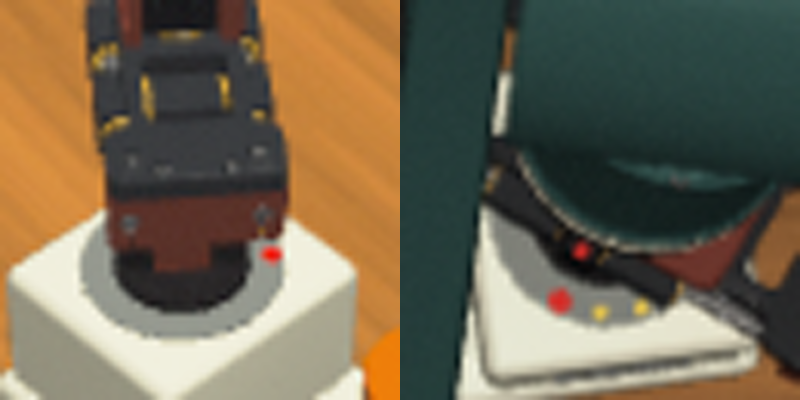

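In the top view, the bar's red end at (583,250) points to the red mark at (560,300). That puts the bar at about -31.5° (dial about 1.25 rad), which agrees with the wrist angle.

```bash
python3 -c "
from station import robot
robot.sign_off();print(robot.state()['t'])"
```

```text
the job is handed in; nothing more can be done
the job is handed in; nothing more can be done
```

The job is done and handed in, with about 21.3 s used of the 61 s allowed. I set the jar on the seat, pressed it down, let go, then turned the dial to the third detent. The gripper is still holding it there at 40 N.

- **Jar and seat:** the push ended at about 31 N with no further travel. After release the jar's top was at 0.142 m, which means the seat is fully down. The jar stood upright, 1 to 2 mm from the seat centre.
- **Dial:** the bar's red end, seen in the top view, puts the dial at about 1.25 rad, and the wrist angle agrees. The red mark is at 1.2 rad.
- **Other objects:** the arm passed clear of them and nothing looked moved in the views I had, but I did not measure their positions again at the end.
- **Disagreements:** the two cameras differed by 3 to 5 mm in x, so I averaged them and placed the jar by comparing it with the seat in the scene view. My automatic seat-centre reading failed while the jar was in the way, so I used the earlier seat measurement instead. The sign-off gave no verdict.

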